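Turn the wrongly inserted battery pack in the charging rack

TASK

One of the three battery packs in the charging rack has been put in the wrong way round, with its contact tongue sticking out. Lift it out, set it down on the bench to change your hold to its other end, and lay it back in its own bay the same way round as the other two, fully home against the shoulders. Leave the other two packs and the things on the bench where they are.

Things in the scene. Friction and masses are not known exactly. Their poses are not given: they have to be found in the camera images.
- rack: Charging rack, fixed to the bench: low dark metal block 122 mm deep, 245 wide, 48 high (54 along its rear edge) with three parallel open-topped bays. Origin on the bench below the middle of its front edge; x into the bays, y left along the mouths. The bench between robot and rack (x 0.36 to 0.47 m, y -0.42 to 0.35 m) is free but for the listed bystanders.
- rack_mouth (a point): Mouth (front edge) of the middle bay, on the bay floor, 12 mm above the bench; x points into the bay, z up. Bay centre lines at y = -85, 0, +85 mm. Bays are 45 wide; their walls rise 36 above the floor (2 above a pack; top 8 mm sloped outwards by 4), so a pack can be held only by the end standing out of the mouth, with just the bench below.
- rack_shoulder (a point): Middle bay, on its floor, 80 mm in from the mouth: here two shoulders as high as the walls narrow each bay to a recess 30 mm wide and 20 deep that takes a pack's contact tongue; the pack's body stops against the shoulders. Axes as rack_mouth.
- pack_1_center (a point): Loose grey battery pack, 0.1 to 0.2 kg: body 124 x 40 x 34 mm with a narrower black contact tongue (22 wide, 20 high, 16 long) on one end, the other end plain with four ribs on top. Point: centre of the body, 17 above its underside; x towards the tongue, z up. It starts in a bay, body against the shoulders (this point 18 in from the mouth), 44 of body standing out, plus the tongue if wrong way round.
- pack_1_contact (a point): Tip of the contact tongue of pack 1, 78 mm from the pack's centre point, mid-width, 17 above the underside.
- pack_2_center (a point): Loose grey battery pack, 0.1 to 0.2 kg: body 124 x 40 x 34 mm with a narrower black contact tongue (22 wide, 20 high, 16 long) on one end, the other end plain with four ribs on top. Point: centre of the body, 17 above its underside; x towards the tongue, z up. It starts in a bay, body against the shoulders (this point 18 in from the mouth), 44 of body standing out, plus the tongue if wrong way round.
- pack_2_contact (a point): Tip of the contact tongue of pack 2, 78 mm from the pack's centre point, mid-width, 17 above the underside.
- pack_3_center (a point): Loose grey battery pack, 0.1 to 0.2 kg: body 124 x 40 x 34 mm with a narrower black contact tongue (22 wide, 20 high, 16 long) on one end, the other end plain with four ribs on top. Point: centre of the body, 17 above its underside; x towards the tongue, z up. It starts in a bay, body against the shoulders (this point 18 in from the mouth), 44 of body standing out, plus the tongue if wrong way round.
- pack_3_contact (a point): Tip of the contact tongue of pack 3, 78 mm from the pack's centre point, mid-width, 17 above the underside.
- phone: Bystander: black phone, 68 x 138 x 8 mm, lying flat; origin at the middle of its underside, y along its length.
- pliers: Bystander: hand cutters with two handles, 45 x 138 x 11 mm, lying flat; origin at the middle of the underside, y along the length.
- tape_roll: Bystander: roll of black tape lying flat, 60 mm across, 20 high, beside the rack; origin at the middle of its underside.
Not all that is in view belongs to the job. What is shaped like the part that bears pack_3_center but yellow is not meant.

How it is judged:
By the outcome, as a careful person would: the job done as asked, in the order asked, and still so for the second after the job is handed in, with the robot touching nothing.
It also fails if it takes over 54 s, if anything falls off the work surface, if the arm or the gripper's body presses on something with over 40 N, if the wrist force passes 120 N, or if a joint passes its speed limit or range.

ROBOT

A 6-joint arm with a two-finger parallel gripper is mounted at the origin on a cart in front of the work surface, level with it; the furniture and walls round the work are solid. World frame = base frame: x ahead of the robot, y to its left, z up, the work surface at z = 0. Lengths are in mm, angles in rad, forces in N, time in s.
With the tool pointing down it reaches from about 300 to 775 mm from the base axis. Payload 14.6 kg.
Tool frame: the origin (TCP) lies between the finger pads; the fingertips stand 22 mm ahead of it and the grasp point (between the pads) lies 3 mm ahead of it (finger_overhang is the distance from the TCP to the fingertips, in mm); z points along the fingers, y is the direction in which the jaws open and shut (so a half turn about z gives the same grasp; the last joint's range is limited). The gripper opens to 94 mm and grips with 3 to 60 N. Pads are 16 mm wide; open, the fingers measure 119 mm over their backs; the gripper's body (75 mm by 177 mm) begins 78 mm behind the grasp point.
Start: joints at [-1.262, 0.3, 1.521, -0, 1.321, -0.067], TCP at [201.852, -511.61, 227.446] pointing down, gripper open.
Joint ranges: [-3.03, 3.03], [-0.79, 2.21], [0.23, 2.52], [-1.04, 4.18], [0, 3.07], [-2.55, 2.55]. Speed limits (rad/s): [2.22, 2.22, 2.57, 3.14, 3.14, 3.14].

INTERFACE

Orientations are given as [roll, pitch, yaw] about the fixed x, y, z axes, in that order (R = Rz(yaw) Ry(pitch) Rx(roll)).
In Python, from cell import * gives the robot as it stands.
- The arm moves only by the tool jog_arm, never from a script. Its argument "increments" is a list of rows, each a list of 7 numbers: the shift along the tool's x, y, z in cm, then the turn, a rotation vector about the tool's x, y, z in degrees, then the finger opening in cm, from 0 to 9.4. In form: [[x, y, z, wx, wy, wz, grip], ...]. A call has 1 to 20 rows; each row shifts and turns the commanded pose from where the row before left it, along the tool's axes as they then stand; what a row does not reach is not made up. A row lasts 1/8 s, in which the tool goes at most 62.5 mm and 10.7 degrees, less where a joint would pass 70% of its speed; a pose out of reach is approached as far as the arm can. A call is refused whole if a number of a shift passes 6.25 or a number of a turn 10.7, either way. A call with a gripper value outside its range is refused whole. The fingers move at their own pace and stop on an object; "squeeze" is the grip in N (left out, the last holds). Time passes only in rows, so rows that do not move let the fingers close. It gives the time, the measured TCP pose, the force and the opening at its end, in the units of the state.
- read_state(): the state, without advancing time (a new reading comes with each control period).
- camera(name): name is "scene" or "top" or "wrist"; returns a dict with "image" (384x512x3 uint8, red, green, blue), "K" (3x3 intrinsics, pixels), "rvec" (rotation vector, rad) and "tvec" (3), from world to camera coordinates, as OpenCV has them. Camera axes: x right, y down, z forward; pixel columns grow to the right and rows downward; lengths in mm; the calibration is good to about 2 mm. A picture is of the moment at which its call begins. There is no depth.
- sign_off(): hands the job in, once; it reports no verdict.
Trained networks look in a picture, given as the dict that the camera call returned (one of the last four; its "shot" number tells which), for a name from the list of things; names that differ only in an ending like _2 or _b are one class to them, and where a whole thing is asked for, a point or a joint stands for the part that bears it (a point fixed in the world has none). Each returns a list of dicts, best first, with "conf" (0 to 1); they miss things now and then, are a little off and sometimes report something else, mostly with a low value. They report only what shows in the picture. A call takes as long as a camera call. They do not tell look-alikes from the thing itself.
- recognise(picture, name): "centre" ([x, y, z] in mm, in the coordinates of the camera as it stood for that picture, good to about 4 mm: the middle of the surface that is visible of it).
- regions_of(picture, name): "mask" (384x512 bool, what is visible of it).
The state is a dict: "clock": time; "joints": joint angles; "qd": joint speeds; "effort": joint torques, N m; "eef_pos": TCP position; "eef_rot": TCP orientation; "wrist_force": force on the tool from outside, world axes, zero at the start; "moment": the same for the moment, N m; "finger_gap": finger opening in mm.
Only numpy, scipy, OpenCV 4.12 (cv2) and the standard library are available. Lean on these libraries where they do the work, as an engineer would, in place of code of your own. Each camera call takes 0.05 s, during which the arm holds its last target.

## Working session

There is one attempt and no reset: what is moved stays moved. The work goes in short steps, Python scripts to look and compute and a tool call to move; the robot and the scene stay as the last step left them, time stands still between calls to the robot, and variables do not carry over. Pictures are saved under pics/ and viewed, and the job is handed in when it is done.

Besides the shell and the picture viewer there is one more tool, called after "Call:" as a command line: name --pt "numbers of a row" for each row, then --argument value for the rest. jog_arm: Moves the arm, as the interface text tells. Its arguments: {"type":"object","properties":{"increments":{"type":"array"},"squeeze":{"type":"number"}},"required":["increments"]}

```bash
ls; mkdir -p pics; python3 - <<'E'
from cell import *
import cv2
s=read_state();print(s)
for n in ["scene","top","wrist"]:
    c=camera(n);cv2.imwrite(f"pics/{n}0.png",c["image"][:,:,::-1]);print(n,c["K"],c["rvec"],c["tvec"],c["shot"])
E
```

```text
pics
{'clock': 0.0, 'joints': array([-1.26157701e+00,  3.00481108e-01,  1.52158673e+00,  2.55293982e-05,
        1.32070819e+00, -6.65829146e-02]), 'qd': array([ 0.00116467, -0.00079119, -0.00062743,  0.00115882, -0.0014066 ,
       -0.00117751]), 'effort': array([-4.24727159e-04, -5.31798720e+01, -3.52741921e+01,  7.07237399e-02,
        2.42736196e-02, -1.09126056e-04]), 'eef_pos': array([ 201.79846789, -511.38218933,  226.87843848]), 'eef_rot': array([-3.14041354e+00, -1.03407741e-04,  3.75795833e-01]), 'wrist_force': array([ 0.94784581, -0.00777832,  0.21059956]), 'moment': array([-0.0087831 , -0.01078791, -0.00528079]), 'finger_gap': 93.97742221045183}
scene [[495.37870943   0.         260.71653333]
 [  0.         495.37870943 186.37526417]
 [  0.           0.           1.        ]] [ 0.90579898 -2.4608589   1.15074967] [ 469.72412862  233.48508655 2043.43046644] 1
top [[358.87983794   0.         255.74476962]
 [  0.         358.87983794 193.49390965]
 [  0.           0.           1.        ]] [ 2.19698569 -2.19662642  0.06670083] [  78.58323353  526.31124623 1225.79493026] 2
wrist [[315.64517911   0.         262.71327293]
 [  0.         315.64517911 191.54566591]
 [  0.           0.           1.        ]] [-2.41798417  1.64545427  0.21174281] [-548.71082461  -26.66790316  391.78789939] 3
```

View pics/scene0.png

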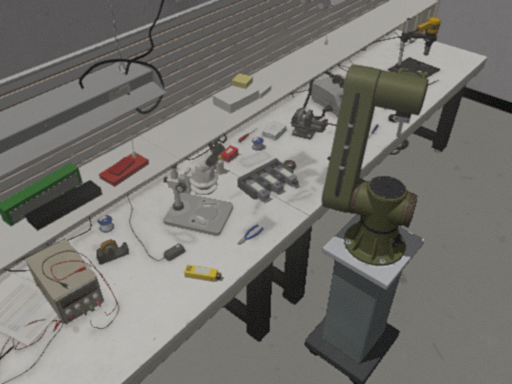

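View pics/top0.png

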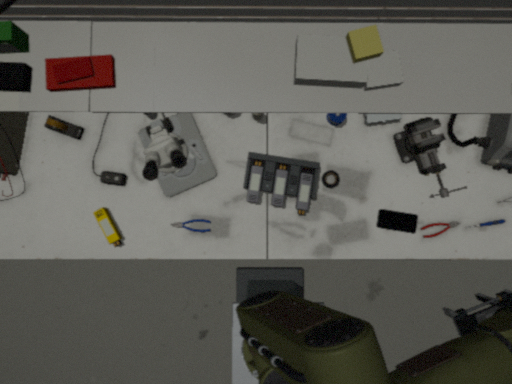

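View pics/wrist0.png

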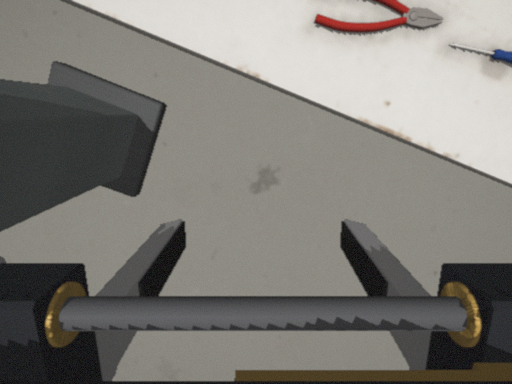

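The scene and top views show the rack around (282,178) in the top view. The right-hand pack sticks out furthest, with its tongue near (302,212). I'll zoom in and measure it.

```bash
cat > h.py <<'E'
from cell import *
import cv2, numpy as np
from scipy.spatial.transform import Rotation as Ro
np.set_printoptions(precision=2,suppress=True)
def RT(c): return cv2.Rodrigues(np.array(c["rvec"],float))[0],np.array(c["tvec"],float).ravel()
def proj(c,P):
    return cv2.projectPoints(np.array(P,float).reshape(-1,3),np.array(c["rvec"],float),np.array(c["tvec"],float),np.array(c["K"],float),None)[0][:,0]
def unproj(c,uv,z):
    R,t=RT(c);o=-R.T@t;uv=np.array(uv,float).reshape(-1,2)
    d=(R.T@(np.linalg.inv(c["K"])@np.c_[uv,np.ones(len(uv))].T)).T
    return o+d*((z-o[2])/d[:,2])[:,None]
def cw(c,p):
    R,t=RT(c);return R.T@(np.array(p)-t)
def save(c,n,box=None,f=1):
    im=c["image"][:,:,::-1]
    if box: im=im[box[1]:box[3],box[0]:box[2]]
    cv2.imwrite("pics/"+n,cv2.resize(im,None,fx=f,fy=f,interpolation=cv2.INTER_CUBIC))
E
python3 - <<'E'
from h import *
c=camera("top");save(c,"topz.png",(220,130,420,270),4)
for n in ["rack","pack_1_center","pack_1_contact","phone","pliers","tape_roll","rack_mouth","rack_shoulder"]:
    for r in recognise(c,n): print(n,round(r["conf"],2),cw(c,r["centre"]),proj(c,cw(c,r["centre"])))
print(unproj(c,[[247,153],[320,163],[246,200],[268,192]],48))
E
```

```text
rack 0.83 [606.08 -17.72  48.48] [[284.38 169.33]]
pack_1_center 0.66 [547.59   1.56  44.67] [[278.65 186.71]]
pack_1_contact 0.68 [550.59  -0.22  48.45] [[279.26 185.74]]
phone 0.76 [ 430.12 -409.5     4.97] [[396.24 221.33]]
phone 0.31 [603.34 -17.12  49.03] [[284.22 170.12]]
pliers 0.58 [419.8  297.56  11.72] [[192.14 224.41]]
tape_roll 0.57 [ 579.12 -175.41   18.45] [[329.29 178.18]]
rack_mouth 0.66 [603.59 -18.33  46.25] [[284.51 170.14]]
rack_mouth 0.24 [563.03  82.77  45.71] [[254.59 182.11]]
rack_shoulder 0.96 [605.87 -20.92  48.69] [[285.34 169.39]]
rack_shoulder 0.3 [528.88 -83.64  44.88] [[303.93 192.25]]
[[ 661.54  108.44   48.  ]
 [ 627.74 -138.29   48.  ]
 [ 502.57  111.59   48.  ]
 [ 529.49   37.68   48.  ]]
```

View pics/topz.png

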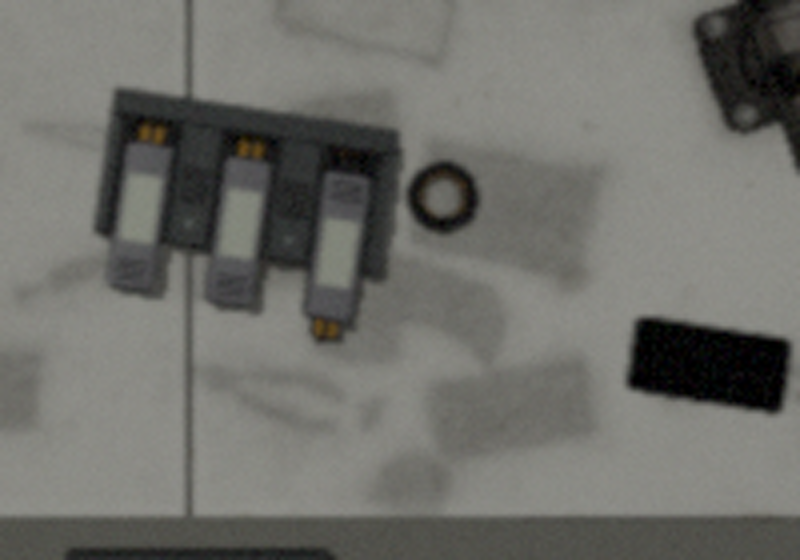

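```bash
cat >> h.py <<'E'
def toolmove(p1,yaw1,s=None):
    """shift in current tool axes (cm) and turn about tool z (deg), pointing down"""
    s=s or read_state();R=Ro.from_euler('xyz',s["eef_rot"])
    R1=Ro.from_euler('xyz',[np.pi,0,yaw1])
    d=R.inv().apply(np.array(p1)-s["eef_pos"])/10
    w=np.degrees((R.inv()*R1).as_rotvec())
    print("pos",s["eef_pos"],"rot",s["eef_rot"],"-> shift cm",d,"turn deg",w)
E
python3 - <<'E'
from h import *
c=camera("wrist");R,t=RT(c);s=read_state();T=Ro.from_euler('xyz',s["eef_rot"])
print("cam in tool",T.inv().apply(-R.T@t-s["eef_pos"]), "axis",T.inv().apply(R[2]),T.inv().apply(R[0]))
toolmove([400,-70,300],-0.135)
c=camera("top")
print(unproj(c,[[220+115/4,130+90/4],[220+399/4,130+132/4]],54),unproj(c,[[220+97/4,130+232/4],[220+383/4,130+278/4]],48),unproj(c,[[300,259]],0))
print("tongue",unproj(c,[[220+325/4,130+330/4]],39))
E
```

```text
cam in tool [  72.56   -0.74 -158.24] axis [-0.25 -0.    0.97] [-0.  1.  0.]
pos [ 201.85 -511.6   227.47] rot [ 3.14 -0.    0.38] -> shift cm [ 34.64 -33.81  -7.25] turn deg [ 0.   -0.   29.27]
[[ 662.23  102.45   54.  ]
 [ 626.89 -136.33   54.  ]] [[ 542.94  117.53   48.  ]
 [ 504.3  -122.78   48.  ]] [[299.97 -74.65   0.  ]]
tongue [[460.69 -74.91  39.  ]]
```

Call:
jog_arm --pt "0 0 -1.8 0 0 7.3 9.4" --pt "0 0 -1.8 0 0 7.3 9.4" --pt "0 0 -1.8 0 0 7.3 9.4" --pt "0 0 -1.8 0 0 7.4 9.4" --pt "1.5 -4.64 0 0 0 0 9.4" --pt "1.5 -4.64 0 0 0 0 9.4" --pt "1.5 -4.64 0 0 0 0 9.4" --pt "1.5 -4.64 0 0 0 0 9.4" --pt "1.5 -4.64 0 0 0 0 9.4" --pt "1.5 -4.64 0 0 0 0 9.4" --pt "1.5 -4.64 0 0 0 0 9.4" --pt "1.5 -4.64 0 0 0 0 9.4" --pt "1.5 -4.64 0 0 0 0 9.4" --pt "1.5 -4.64 0 0 0 0 9.4" --pt "0 0 0 0 0 0 9.4" --pt "0 0 0 0 0 0 9.4" --squeeze 40

```text
clock: 2.7
eef_pos: [413.0, -72.4, 299.4]
eef_rot: [3.141, 0.0, -0.135]
wrist_force: [0.6, -0.3, 0.5]
finger_gap: 94.0
```

```bash
python3 - <<'E'
from h import *
c=camera("wrist");save(c,"w1.png",f=1.5);s=read_state();print(s["eef_pos"],s["eef_rot"],s["wrist_force"])
import pickle;pickle.dump(c,open("w1.pkl","wb"))
for n in ["rack","pack_1_center","pack_1_contact"]:
    for r in recognise(c,n): print(n,round(r["conf"],2),cw(c,r["centre"]),proj(c,cw(c,r["centre"])))
E
```

```text
[412.95 -72.81 299.48] [ 3.14 -0.   -0.14] [ 0.03 -0.2   0.28]
rack 0.61 [577.05 -25.96  49.95] [[205.58  36.13]]
pack_1_center 0.62 [555.    -2.67  46.01] [[190.55  59.31]]
pack_1_contact 0.77 [555.12  -0.47  50.91] [[187.82  58.84]]
```

View pics/w1.png

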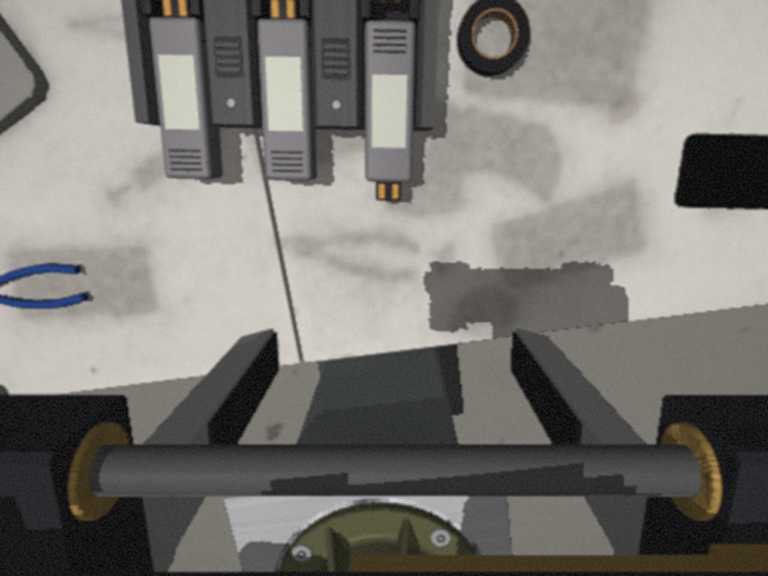

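The wrist view shows the right pack with its tongue out: body end edge at about (367..409, 180) and tongue tip at (388,200), in 1.5x pixels. I'll enlarge it to get exact corners.

```bash
python3 - <<'E'
from h import *
import pickle;c=pickle.load(open("w1.pkl","rb"))
save(c,"w1a.png",(75,0,195,140),5);save(c,"w1b.png",(195,0,315,140),5)
E
```

```text
(no output)
```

View pics/w1a.png

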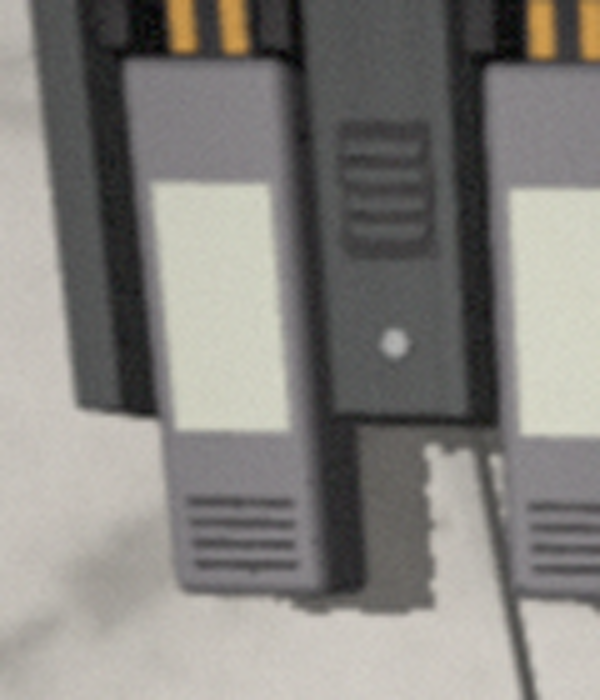

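View pics/w1b.png

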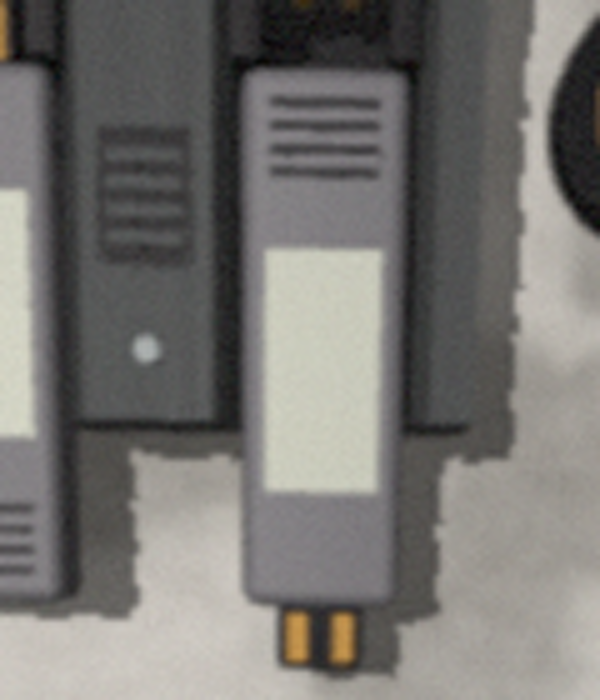

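```bash
python3 - <<'E'
from h import *
from scipy.optimize import least_squares
import pickle;c=pickle.load(open("w1.pkl","rb"))
A=lambda x,y:(75+x/5-.4,y/5-.4)
B=lambda x,y:(195+x/5-.4,y/5-.4)
O=[((80,105,46),A(122,58)),((80,65,46),A(291,60)),((-44,105,46),A(180,590)),((-44,65,46),A(328,590)),
((80,20,46),A(484,64)),((-44,20,46),A(514,597)),((80,-20,46),B(52,64)),((-44,-20,46),B(75,598)),
((80,-65,46),B(241,68)),((80,-105,46),B(411,70)),((-44,-65,46),B(243,605)),((-44,-105,46),B(393,605)),
((0,122.5,48),A(78,407)),((0,-122.5,48),B(468,430))]
P=np.array([o[0] for o in O],float);U=np.array([o[1] for o in O])
def W(p): 
    r=Ro.from_euler('z',p[2]);return r.apply(P)+[p[0],p[1],0]
f=lambda p:(proj(c,W(p))-U).ravel()
r=least_squares(f,[520,-3,-.15]);print(r.x,np.degrees(r.x[2]));print(f(r.x).reshape(-1,2))
p=r.x;q=Ro.from_euler('z',p[2])
for n,v in [("pack3c",(18,-85,29)),("grasp1",(-14,-85,29)),("mouth3",(0,-85,12))]: print(n,q.apply(v)+[p[0],p[1],0])
# packs alone
for sl in [slice(0,4),slice(8,12)]:
    r=least_squares(lambda p:(proj(c,Ro.from_euler('z',p[2]).apply(P[sl])+[p[0],p[1],0])-U[sl]).ravel(),p);print(r.x)
c=camera("top")
print(proj(c,W(p))[[12,13]], "seen", [220+97/4,130+232/4],[220+383/4,130+278/4])
E
```

```text
[527.53   2.49  -0.15] -8.73494856637757
[[-0.67 -1.2 ]
 [-0.3  -0.95]
 [-1.15  0.91]
 [ 0.76  1.46]
 [-0.49 -1.02]
 [-1.02  0.68]
 [ 0.02 -0.38]
 [-1.77  1.03]
 [ 0.55 -0.45]
 [ 0.59 -0.21]
 [-0.01  0.25]
 [ 1.39  0.8 ]
 [ 0.47  0.6 ]
 [ 1.58 -0.42]]
pack3c [532.41 -84.26  29.  ]
grasp1 [500.78 -79.4   29.  ]
mouth3 [514.62 -81.53  12.  ]
[527.33   2.12  -0.15]
[527.74   3.24  -0.15]
[[242.46 187.05]
 [314.49 198.12]] seen [244.25, 188.0] [315.75, 199.5]
```

```bash
python3 - <<'E'
from h import *
toolmove([498.8,-79.1,32],-0.1525)
E
```

```text
pos [412.97 -72.87 299.5 ] rot [ 3.14 -0.   -0.14] -> shift cm [ 8.58 -0.56 26.75] turn deg [ 0.   -0.01  0.88]
```

Call:
jog_arm --pt "1.72 -0.11 4 0 0 0.9 7.0" --pt "1.72 -0.11 4 0 0 0 7.0" --pt "1.72 -0.11 4 0 0 0 7.0" --pt "1.72 -0.11 4 0 0 0 7.0" --pt "1.7 -0.12 3 0 0 0 7.0" --pt "0 0 0 0 0 0 7.0" --pt "0 0 0 0 0 0 7.0"

```text
clock: 3.82
eef_pos: [498.8, -79.6, 110.6]
eef_rot: [3.141, -0.001, -0.152]
wrist_force: [0.1, -0.4, 0.4]
finger_gap: 70.1
```

```bash
python3 - <<'E'
from h import *
toolmove([498.8,-79.1,32],-0.1525)
c=camera("wrist");save(c,"w2.png",f=1.5)
E
```

```text
pos [498.83 -79.61 110.64] rot [ 3.14 -0.   -0.15] -> shift cm [-0.02 -0.05  7.86] turn deg [ 0.01 -0.06  0.04]
```

View pics/w2.png

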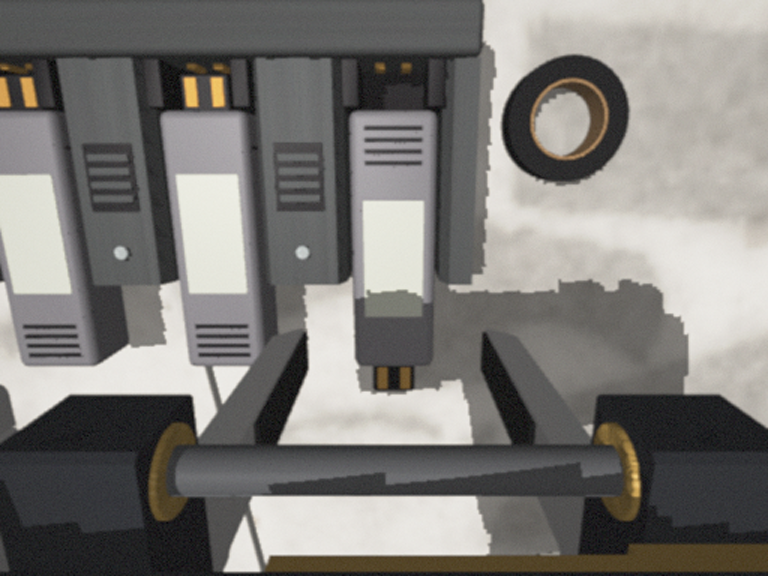

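The pack's end sits between the open fingers, centred at about (395,340), and the middle pack is clear. Next I descend and close.

Call:
jog_arm --pt "0 -0.05 3 0 0 0 7.0" --pt "0 0 2.5 0 0 0 7.0" --pt "0 0 1.5 0 0 0 7.0" --pt "0 0 0.9 0 0 0 7.0" --pt "0 0 0 0 0 0 7.0" --pt "0 0 0 0 0 0 5.0" --pt "0 0 0 0 0 0 4.2" --pt "0 0 0 0 0 0 3.6" --pt "0 0 0 0 0 0 3.0" --pt "0 0 0 0 0 0 3.0" --pt "0 0 0 0 0 0 3.0" --squeeze 45

```text
clock: 5.25
eef_pos: [499.1, -78.8, 30.7]
eef_rot: [3.142, -0.0, -0.151]
wrist_force: [-1.5, 1.3, 4.7]
finger_gap: 39.7
```

```bash
python3 - <<'E'
from h import *
s=read_state();print(s["eef_pos"],s["eef_rot"],s["wrist_force"],s["finger_gap"])
c=camera("wrist");save(c,"w3.png",f=1.5)
E
```

```text
[499.08 -78.82  30.67] [ 3.14 -0.   -0.15] [-1.46  1.32  4.66] 39.7447066010056
```

View pics/w3.png

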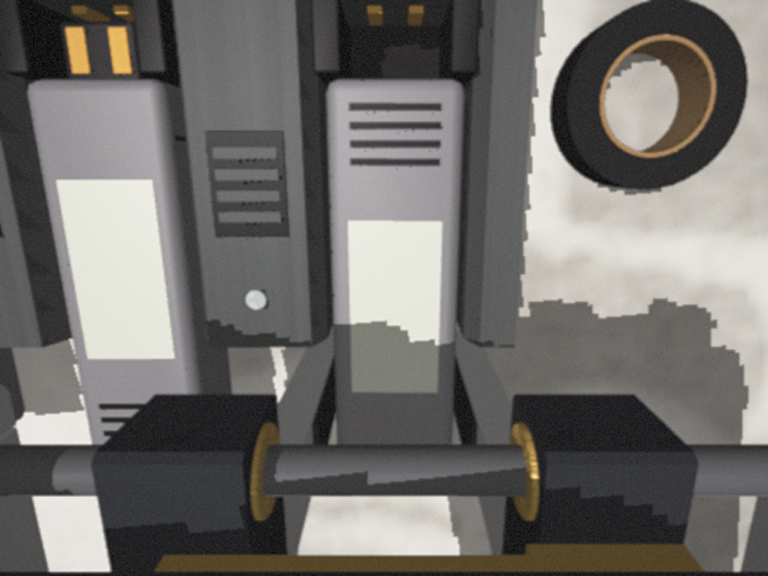

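Call:
jog_arm --pt "0 0 -0.3 0 0 0 3.0" --pt "0 0 -0.7 0 0 0 3.0" --pt "0 0 -1 0 0 0 3.0" --pt "0 0 -1 0 0 0 3.0" --pt "0 0 -1 0 0 0 3.0" --pt "0 0 -1 0 0 0 3.0" --pt "0 0 -1 0 0 0 3.0" --pt "0 0 -1 0 0 0 3.0" --pt "0 0 -1 0 0 0 3.0" --pt "0 0 0 0 0 0 3.0"

```text
clock: 6.55
eef_pos: [499.3, -78.9, 111.2]
eef_rot: [3.142, -0.001, -0.151]
wrist_force: [0.1, -0.2, -1.5]
finger_gap: 39.9
```

```bash
python3 - <<'E'
from h import *
s=read_state();print(s["eef_pos"],s["eef_rot"],s["wrist_force"],s["moment"],s["finger_gap"])
c=camera("wrist");save(c,"w4.png",f=1.5)
E
```

```text
[499.27 -78.85 111.21] [ 3.14 -0.   -0.15] [ 0.09 -0.23 -1.54] [0.07 0.09 0.01] 39.878323048301525
```

View pics/w4.png

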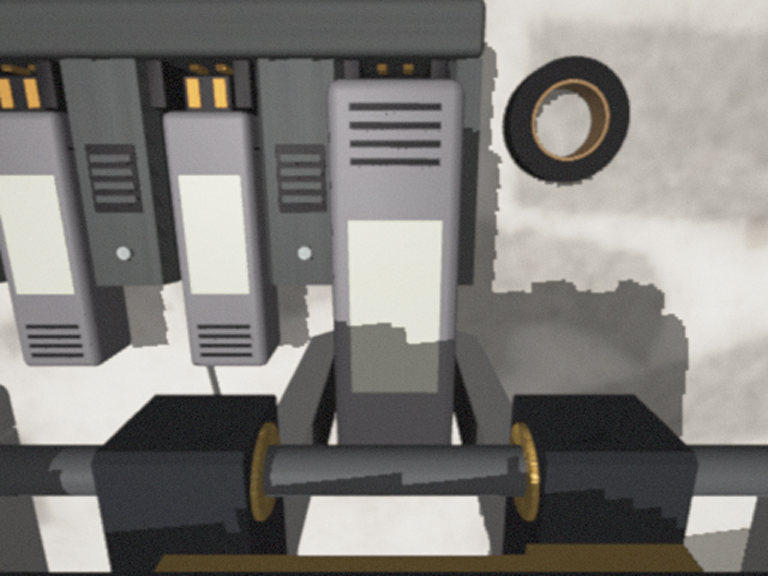

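The lift is clean with no droop. The grip is too low, though: setting the pack on the bench would bring the fingertips to about -3 mm. I'll lower it back into the bay and re-grip 7 mm higher.

Call:
jog_arm --pt "0 0 2 0 0 0 3.0" --pt "0 0 2 0 0 0 3.0" --pt "0 0 1.5 0 0 0 3.0" --pt "0 0 1.2 0 0 0 3.0" --pt "0 0 0.7 0 0 0 3.0" --pt "0 0 0.5 0 0 0 3.0" --pt "0 0 0.1 0 0 0 3.0" --pt "0 0 0 0 0 0 3.0"

```text
clock: 7.6
eef_pos: [499.1, -78.8, 30.7]
eef_rot: [3.142, -0.001, -0.151]
wrist_force: [-0.3, -0.5, -1.2]
finger_gap: 39.7
```

Call:
jog_arm --pt "0 0 0 0 0 0 4.6" --pt "0 0 0 0 0 0 5.0" --pt "0 0 -0.4 0 0 0 5.0" --pt "0 0 -0.4 0 0 0 5.0" --pt "0 0 0 0 0 0 5.0" --pt "0 0 0 0 0 0 4.2" --pt "0 0 0 0 0 0 3.6" --pt "0 0 0 0 0 0 3.0" --pt "0 0 0 0 0 0 3.0" --pt "0 0 0 0 0 0 3.0"

```text
clock: 8.85
eef_pos: [498.9, -78.8, 38.4]
eef_rot: [-3.142, 0.0, -0.151]
wrist_force: [-0.4, -0.3, -0.7]
finger_gap: 39.9
```

Call:
jog_arm --pt "0 0 -0.3 0 0 0 3.0" --pt "0 0 -0.7 0 0 0 3.0" --pt "0 0 -1.2 0 0 0 3.0" --pt "0 0 -1.6 0 0 0 3.0" --pt "0 0 -1.6 0 0 0 3.0" --pt "0 0 -1.6 0 0 0 3.0" --pt "-2.5 0 0 0 0 0 3.0" --pt "-2.5 0 0 0 0 0 3.0" --pt "-2.5 0 0 0 0 0 3.0" --pt "-2.5 0 0 0 0 0 3.0" --pt "0 0 0 0 0 -7 3.0" --pt "0 0 0 0 0 -9 3.0" --pt "0 0 0 0 0 -9 3.0" --pt "0 0 0 0 0 -9 3.0" --pt "0 0 0 0 0 -9 3.0" --pt "0 0 0 0 0 -9 3.0" --pt "0 0 0 0 0 -9 3.0" --pt "0 0 0 0 0 -9 3.0" --pt "0 0 0 0 0 -9 3.0" --pt "0 0 0 0 0 -9 3.0"

```text
clock: 11.35
eef_pos: [400.2, -63.8, 109.2]
eef_rot: [3.141, 0.0, 1.39]
wrist_force: [0.4, -0.3, -2.2]
finger_gap: 39.7
```

```bash
python3 - <<'E'
from h import *
s=read_state();print(s["eef_pos"],s["eef_rot"],s["wrist_force"],s["moment"],s["finger_gap"],s["joints"])
toolmove([398,-130,27],1.43)
c=camera("top");save(c,"t5.png",(200,120,420,270),3.5)
E
```

```text
[400.24 -63.76 109.18] [3.14 0.   1.39] [ 0.38 -0.27 -2.21] [-0.07 -0.12  0.02] 39.66235503423785 [-0.25  0.13  2.03 -0.    0.98 -0.07]
pos [400.24 -63.76 109.18] rot [3.14 0.   1.39] -> shift cm [-6.56  0.97  8.22] turn deg [ 0.04  0.01 -2.3 ]
```

View pics/t5.png

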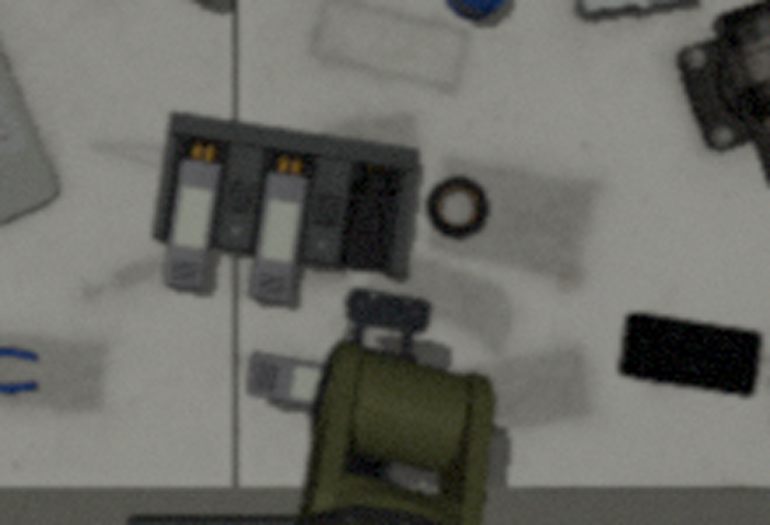

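The top view shows the right bay empty (375,215 in the zoom) and the pack in hand, pointing left, with the plain end at about (265,375). Next I set it down.

Call:
jog_arm --pt "-2.2 0.33 0 0 0 -2.3 3.0" --pt "-2.2 0.25 1 0 0 0 3.0" --pt "-2.2 0.15 2 0 0 0 3.0" --pt "0 0 2 0 0 0 3.0" --pt "0 0 1.5 0 0 0 3.0" --pt "0 0 0.8 0 0 0 3.0" --pt "0 0 0.5 0 0 0 3.0" --pt "0 0 0.3 0 0 0 3.0" --pt "0 0 0.15 0 0 0 3.0" --pt "0 0 0 0 0 0 3.0"

```text
clock: 12.65
eef_pos: [397.0, -130.1, 26.4]
eef_rot: [3.141, 0.0, 1.425]
wrist_force: [-2.3, 0.5, 2.6]
finger_gap: 39.5
```

Call:
jog_arm --pt "0 0 0 0 0 0 4.5" --pt "0 0 0 0 0 0 6.0" --pt "0 0 0 0 0 0 7.0" --pt "0 0 -2 0 0 0 7.0" --pt "0 0 -4 0 0 0 7.0" --pt "0 0 -4 0 0 0 7.0" --pt "0 0 0 0 0 0 7.0"

```text
clock: 13.52
eef_pos: [398.0, -130.5, 128.3]
eef_rot: [3.137, 0.001, 1.425]
wrist_force: [0.8, -0.1, 0.6]
finger_gap: 69.9
```

```bash
python3 - <<'E'
from h import *
s=read_state();print(s["eef_pos"],s["eef_rot"],s["wrist_force"],s["finger_gap"])
c=camera("wrist");save(c,"w6.png",f=1.5)
import pickle;pickle.dump(c,open("w6.pkl","wb"))
E
```

```text
[ 397.98 -130.51  128.27] [3.14 0.   1.42] [ 0.85 -0.1   0.62] 69.92464320822776
```

View pics/w6.png

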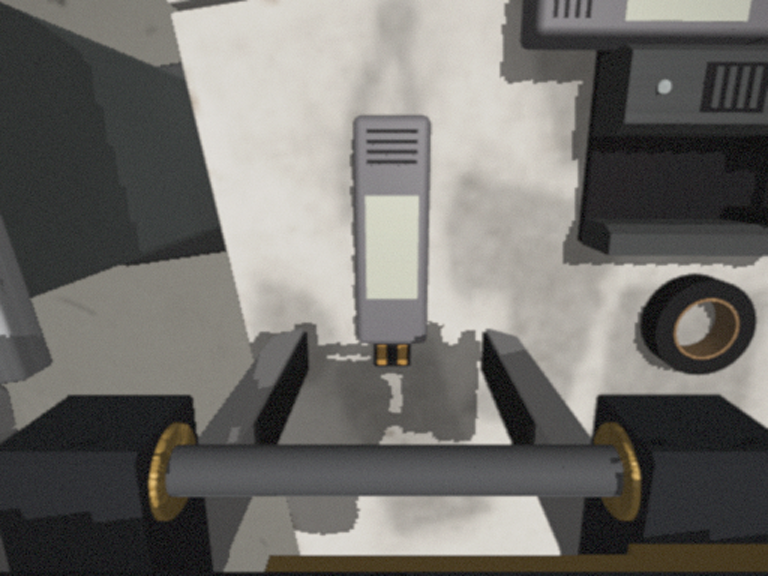

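Pack flat on the bench: plain end at (355..430,117), body tongue end at (357..426,341), tongue at (392,355), in 1.5x pixels.

```bash
python3 - <<'E'
from h import *
import pickle;c=pickle.load(open("w6.pkl","rb"))
p=unproj(c,np.array([[354,116],[431,116],[357,342],[426,342]])/1.5,34);print(p)
a=p[:2].mean(0);b=p[2:].mean(0);d=a-b;L=np.linalg.norm(d);u=d/L;m=(a+b)/2
print(L,"widths",np.linalg.norm(p[0]-p[1]),np.linalg.norm(p[2]-p[3]),"centre",m,"dir",np.arctan2(d[1],d[0]))
g=m+u*36; print(g)
toolmove([g[0],g[1],27],np.arctan2(d[1],d[0]))
toolmove([m[0],m[1],27],np.arctan2(d[1],d[0]))
E
```

```text
[[ 391.93  -31.76   34.  ]
 [ 430.28  -37.39   34.  ]
 [ 373.39 -151.55   34.  ]
 [ 412.16 -157.33   34.  ]]
121.25488075093045 widths 38.76804605805628 39.201962429576625 centre [401.94 -94.51  34.  ] dir 1.4190287756787623
[407.38 -58.92  34.  ]
pos [ 397.2  -130.19  126.6 ] rot [3.14 0.   1.42] -> shift cm [ 7.2  -0.05  9.96] turn deg [0.12 0.03 0.33]
pos [ 397.2  -130.19  126.6 ] rot [3.14 0.   1.42] -> shift cm [ 3.6  -0.07  9.96] turn deg [0.12 0.03 0.33]
```

Call:
jog_arm --pt "2.4 0 0 0 0 0.3 7.0" --pt "2.4 0 0 0 0 0 7.0" --pt "2.4 -0.05 2 0 0 0 7.0" --pt "0 0 3 0 0 0 7.0" --pt "0 0 2.5 0 0 0 7.0" --pt "0 0 1.5 0 0 0 7.0" --pt "0 0 0.95 0 0 0 7.0" --pt "0 0 0 0 0 0 5.0" --pt "0 0 0 0 0 0 4.2" --pt "0 0 0 0 0 0 3.6" --pt "0 0 0 0 0 0 3.0" --pt "0 0 0 0 0 0 3.0" --pt "0 0 0 0 0 0 3.0"

```text
clock: 15.2
eef_pos: [407.3, -58.8, 26.8]
eef_rot: [3.141, 0.0, 1.419]
wrist_force: [-1.0, 0.5, 6.8]
finger_gap: 40.0
```

Call:
jog_arm --pt "0 0 -0.4 0 0 0 3.0" --pt "0 0 -1.1 0 0 0 3.0" --pt "0 0 -2.5 0 0 0 3.0" --pt "0 0 -2.5 0 0 0 3.0" --pt "0 0 -2.5 0 0 0 3.0" --pt "0 0 0 0 0 -4 3.0" --pt "0 0 0 0 0 -8 3.0" --pt "0 0 0 0 0 -9 3.0" --pt "0 0 0 0 0 -9 3.0" --pt "0 0 0 0 0 -9 3.0" --pt "0 0 0 0 0 -9 3.0" --pt "0 0 0 0 0 -9 3.0" --pt "0 0 0 0 0 -9 3.0" --pt "0 0 0 0 0 -9 3.0" --pt "0 0 0 0 0 -9 3.0" --pt "0 0 0 0 0 -6 3.0" --pt "0 0 0 0 0 0 3.0"

```text
clock: 17.32
eef_pos: [407.0, -58.8, 116.9]
eef_rot: [-3.142, 0.0, 2.99]
wrist_force: [0.8, 0.3, -1.2]
finger_gap: 39.4
```

```bash
python3 - <<'E'
from h import *
s=read_state();print(s["wrist_force"],s["moment"],s["finger_gap"],s["joints"])
toolmove([493.1,-77.9,100],-0.151+np.pi)
E
```

```text
[ 0.76  0.32 -1.18] [ 0.09 -0.17 -0.  ] 39.41337503829604 [-0.23  0.13  2.01 -0.    1.   -1.65]
pos [407.   -58.77 116.92] rot [-3.14  0.    2.99] -> shift cm [-8.8  -0.59  1.69] turn deg [-0.    0.02 -0.06]
```

Call:
jog_arm --pt "-1.5 -0.1 0.4 0 0 0 3.0" --pt "-2.5 -0.2 0.4 0 0 0 3.0" --pt "-2.5 -0.2 0.4 0 0 0 3.0" --pt "-2.3 -0.09 0.5 0 0 0 3.0" --pt "0 0 0 0 0 0 3.0" --pt "0 0 0 0 0 0 3.0"

```text
clock: 18.08
eef_pos: [492.5, -77.7, 99.5]
eef_rot: [3.142, -0.001, 2.989]
wrist_force: [-0.2, -0.4, -2.8]
finger_gap: 39.7
```

```bash
python3 - <<'E'
from h import *
s=read_state();print(s["eef_pos"],s["eef_rot"],s["wrist_force"],s["finger_gap"])
c=camera("wrist");save(c,"w7.png",f=1.5)
c=camera("top");save(c,"t7.png",(220,130,360,250),5)
# project expected pack
u=np.array([np.cos(-.151),np.sin(-.151),0]);v=np.array([-u[1],u[0],0]);m=s["eef_pos"]+36*u;m[2]=s["eef_pos"][2]-26.8+34
print(proj(c,[m+62*u+20*v,m+62*u-20*v,m-62*u+20*v,m-62*u-20*v]))
E
```

```text
[492.5  -77.7   99.54] [ 3.14 -0.    2.99] [-0.22 -0.35 -2.8 ] 39.749204004430446
[[303.07 171.38]
 [315.4  173.25]
 [297.51 209.61]
 [309.9  211.49]]
```

View pics/w7.png

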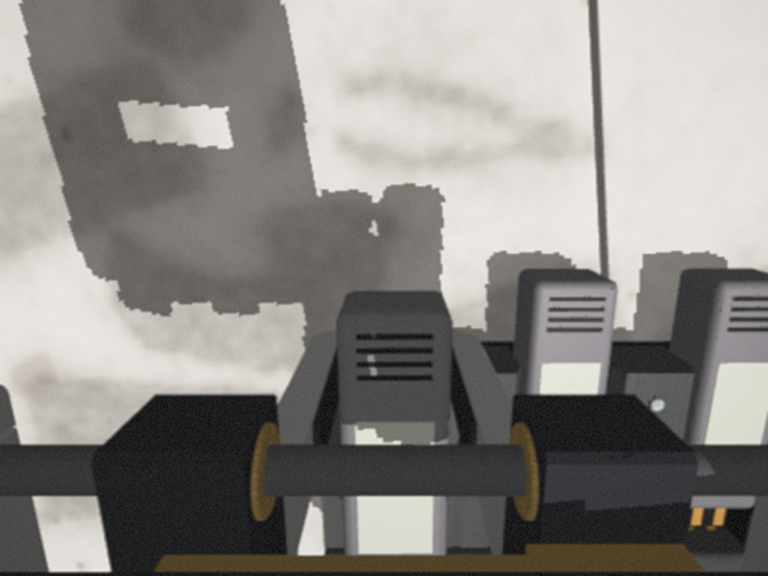

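View pics/t7.png

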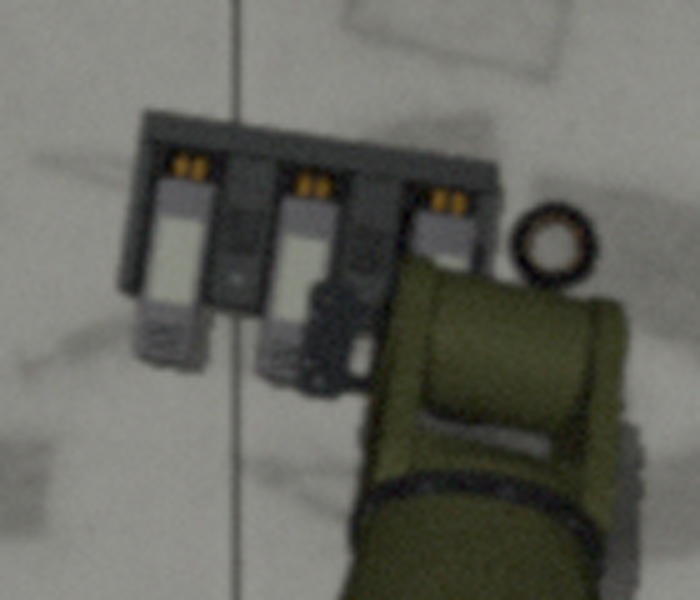

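The pack hangs over its bay with the tongue pointing in: gold contacts at (449,200) in the zoomed top view, in line with the others. Next I lower it.

Call:
jog_arm --pt "0 0 1.2 0 0 0 3.0" --pt "0 0 1.2 0 0 0 3.0" --pt "0 0 0.9 0 0 0 3.0" --pt "0 0 0.7 0 0 0 3.0" --pt "0 0 0.6 0 0 0 3.0" --pt "0 0 0 0 0 0 3.0"

```text
clock: 18.92
eef_pos: [493.0, -77.8, 53.1]
eef_rot: [3.142, -0.001, 2.99]
wrist_force: [-1.1, -0.5, -0.7]
finger_gap: 39.3
```

Call:
jog_arm --pt "0 0 0.5 0 0 0 3.0" --pt "0 0 0.4 0 0 0 3.0" --pt "0 0 0.3 0 0 0 3.0" --pt "0 0 0.15 0 0 0 3.0" --pt "0 0 0.05 0 0 0 3.0" --pt "0 0 0 0 0 0 3.0"

```text
clock: 19.68
eef_pos: [493.2, -77.9, 39.5]
eef_rot: [3.142, 0.0, 2.99]
wrist_force: [0.0, -0.3, -1.6]
finger_gap: 39.9
```

Call:
jog_arm --pt "0 0 0.06 0 0 0 3.0" --pt "-0.2 0 0 0 0 0 3.0" --pt "-0.2 0 0 0 0 0 3.0" --pt "-0.1 0 0 0 0 0 3.0" --pt "0 0 0 0 0 0 3.0"

```text
clock: 20.3
eef_pos: [497.3, -78.5, 38.9]
eef_rot: [3.142, -0.002, 2.99]
wrist_force: [-10.0, 0.7, 6.7]
finger_gap: 39.6
```

Call:
jog_arm --pt "-0.1 0 0 0 0 0 3.0" --pt "0 0 0 0 0 0 3.0"

```text
clock: 20.55
eef_pos: [497.5, -78.5, 38.8]
eef_rot: [3.141, -0.005, 2.991]
wrist_force: [-17.4, 1.8, 13.3]
finger_gap: 39.6
```

Call:
jog_arm --pt "0 0 0 0 0 0 4.6" --pt "0 0 0 0 0 0 6.0" --pt "0 0 0 0 0 0 6.6" --pt "0 0 -1.5 0 0 0 6.6" --pt "0 0 -3 0 0 0 6.6" --pt "0 0 -4 0 0 0 6.6" --pt "0 0 -5 0 0 0 6.6" --pt "0 0 -5 0 0 0 6.6" --pt "4 0 -4 0 0 0 6.6" --pt "5 0 0 0 0 9 6.6" --pt "0 0 0 0 0 10 6.6" --pt "0 0 0 0 0 10 6.6" --pt "0 0 0 0 0 10 6.6" --pt "0 0 0 0 0 10 6.6" --pt "0 0 0 0 0 10 6.6" --pt "0 0 0 0 0 10 6.6" --pt "0 0 0 0 0 10 6.6" --pt "0 0 0 0 0 11 6.6"

```text
refused, turn out of range in row 18
```

Call:
jog_arm --pt "0 0 0 0 0 0 4.6" --pt "0 0 0 0 0 0 6.0" --pt "0 0 0 0 0 0 6.6" --pt "0 0 -1.5 0 0 0 6.6" --pt "0 0 -3 0 0 0 6.6" --pt "0 0 -4 0 0 0 6.6" --pt "0 0 -5 0 0 0 6.6" --pt "0 0 -5 0 0 0 6.6" --pt "4 0 -4 0 0 0 6.6" --pt "4.5 0 -3.5 0 0 0 6.6" --pt "0 0 0 0 0 5 6.6" --pt "0 0 0 0 0 9 6.6" --pt "0 0 0 0 0 10 6.6" --pt "0 0 0 0 0 10 6.6" --pt "0 0 0 0 0 10 6.6" --pt "0 0 0 0 0 10 6.6" --pt "0 0 0 0 0 10 6.6" --pt "0 0 0 0 0 10 6.6" --pt "0 0 0 0 0 10 6.6" --pt "0 0 0 0 0 6 6.6"

```text
clock: 23.05
eef_pos: [414.8, -65.9, 299.9]
eef_rot: [3.14, 0.0, 1.415]
wrist_force: [-0.2, -0.0, -0.2]
finger_gap: 66.2
```

Call:
jog_arm --pt "0 0 0 0 0 6 6.6" --pt "0 0 0 0 0 9 6.6" --pt "0 0 0 0 0 10 6.6" --pt "0 0 0 0 0 10 6.6" --pt "0 0 0 0 0 10 6.6" --pt "0 0 0 0 0 10 6.6" --pt "0 0 0 0 0 10 6.6" --pt "0 0 0 0 0 10 6.6" --pt "0 0 0 0 0 9 6.6" --pt "0 0 0 0 0 6 6.6" --pt "0 0 0 0 0 0 6.6"

```text
clock: 24.42
eef_pos: [414.9, -65.9, 299.7]
eef_rot: [3.142, -0.001, -0.151]
wrist_force: [-0.9, -0.5, 0.3]
finger_gap: 66.1
```

```bash
python3 - <<'E'
from h import *
s=read_state();print(s["eef_pos"],s["eef_rot"],s["wrist_force"],s["finger_gap"])
c=camera("wrist");save(c,"w8.png",f=1.5)
save(c,"w8a.png",(75,0,195,140),5);save(c,"w8b.png",(195,0,315,140),5)
import pickle;pickle.dump(c,open("w8.pkl","wb"))
E
```

```text
[414.87 -65.9  299.68] [ 3.14 -0.   -0.15] [-0.9  -0.51  0.33] 66.13708239226298
```

View pics/w8.png

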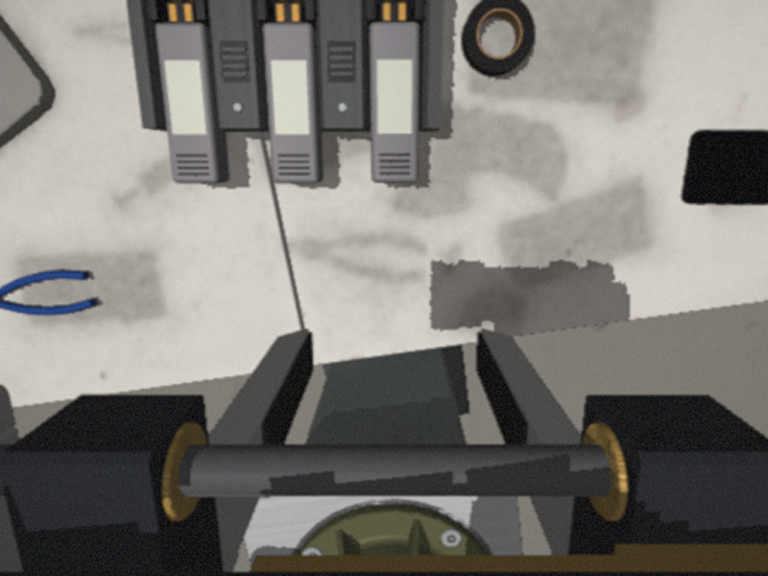

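All three packs now point the same way, with rib ends at rows 182, 182 and 182. I'll check the depth more finely.

View pics/w8b.png

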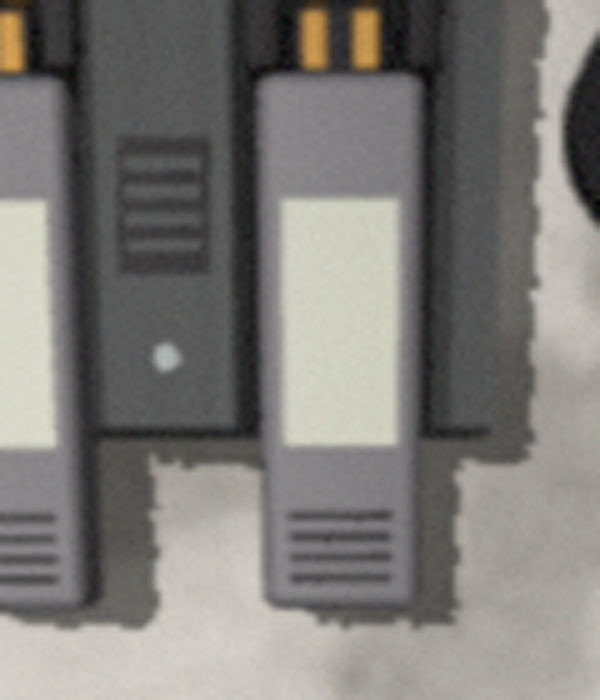

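```bash
python3 - <<'E'
from h import *
import pickle;c=pickle.load(open("w8.pkl","rb"))
g=cv2.cvtColor(c["image"],cv2.COLOR_RGB2GRAY).astype(float)
lab=[]
for n,(u0,u1) in {"L":(115,138),"M":(184,207),"R":(253,274)}.items():
    # label band edges and pack front edge: mean row profile
    pr=g[80:130,u0:u1].mean(1);d=np.diff(pr)
    print(n,"label/ribs/front profile",pr.round(0).astype(int).tolist())
E
```

```text
L label/ribs/front profile [207, 207, 207, 208, 209, 208, 208, 209, 204, 176, 143, 133, 133, 134, 133, 134, 134, 133, 133, 133, 134, 131, 115, 88, 103, 129, 126, 94, 102, 127, 126, 91, 94, 126, 127, 99, 96, 124, 132, 127, 110, 110, 152, 186, 194, 195, 195, 196, 197, 199]
M label/ribs/front profile [210, 211, 211, 211, 211, 210, 211, 212, 208, 178, 145, 135, 136, 136, 136, 136, 136, 136, 136, 137, 137, 134, 118, 90, 104, 132, 129, 96, 105, 131, 129, 92, 95, 129, 128, 89, 94, 128, 136, 127, 108, 97, 122, 152, 173, 194, 202, 203, 202, 201]
R label/ribs/front profile [206, 206, 206, 205, 205, 206, 205, 207, 196, 151, 130, 130, 130, 130, 130, 131, 130, 130, 129, 130, 130, 124, 94, 82, 118, 125, 97, 77, 106, 123, 106, 82, 107, 123, 109, 81, 104, 126, 129, 116, 96, 82, 105, 117, 135, 167, 179, 179, 178, 176]
```

```bash
python3 - <<'E'
from h import *
print(sign_off(), read_state()["clock"])
E
```

```text
the job is handed in; nothing more can be done
the job is handed in; nothing more can be done
```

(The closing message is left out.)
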